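# Three clicks of walnuts

## Task

Set the bowl with the handle upright on the worktop under the nut dispenser's spout and let go of it. Then turn the dispenser's black paddle knob exactly three clicks clockwise so that three walnuts drop into the bowl; leave the bowl standing there, and do not disturb the salt and pepper shakers or the mug.

Things in the scene. Friction and masses are not known exactly. Their poses are not given: they have to be found in the camera images.
- bowl: white ceramic bowl, 124 mm across the rim, 52 mm high, foot 80 mm across, walls 4 mm, 0.2 kg (0.14 to 0.28), with one straight level bar handle along the bowl's -x side. Origin at the centre of the underside, z up. It stands on the worktop at the start.
- bowl_floor (a point): centre of the bowl's inner floor, 5 mm above its underside
- bowl_handle (a point): point on the bowl handle at which to pinch it: 110 mm from the bowl's axis along the bowl's -x, 44 mm above the underside. The handle there is 16 mm wide (across, the bowl's y), 12 mm high (38 to 50 mm above the underside), and runs from the wall to 135 mm from the axis.
- dispenser: fixed nut dispenser: round steel drum (150 mm across, 44 mm high, clear lid) on a white 156 mm square plate, held by a column and foot behind it (x > 0.03 of its frame; open in front). Origin on the worktop below the drum floor's centre, which is 160 mm up; front is -x, z up. The drum axis leans 35 deg from vertical to the front: (-0.574, 0, 0.819) in this frame.
- spout (a point): centre of the mouth of the square spout under the drum (inside 45 x 46 mm), 98 mm above the worktop, 39 mm in front of the dispenser's origin. Walnuts fall straight down from it. The bowl's rim passes under it with 46 mm to spare.
- knob_grip (a point): point on the axis of the black paddle knob, 80 mm from the drum floor. Its z points outward along the leaning drum axis, its x runs along the paddle and turns with it. Paddle: flat bar 76 mm long (x), 16 mm thick (y), 34 mm deep (z: 21 mm below this point to 13 mm above). 15 mm of free stem lie between it and the lid.
- knob (a joint): knob angle, rad: 0 at the start, grows clockwise as seen facing the knob (a negative turn about knob_grip's z). Let go, it clicks home to the nearest multiple of 45 deg (0.785); three clicks are 2.356. Stop just below 0. Some 0.15 N m carry it over a click. Each click drops one walnut, about halfway through.
- nut_1: walnut, a round hard ball 30 mm across, 14 g; origin at its centre. It drops at click 1.
- nut_2: walnut, a round hard ball 30 mm across, 14 g; origin at its centre. It drops at click 2.
- nut_3: walnut, a round hard ball 30 mm across, 14 g; origin at its centre. It drops at click 3.
- nut_4: walnut, a round hard ball 30 mm across, 14 g; origin at its centre. It must stay in the drum (it would drop at click 4).
- nut_5: walnut, a round hard ball 30 mm across, 14 g; origin at its centre. It must stay in the drum.
- salt_shaker: steel shaker, 29 mm across, 74 mm high, stands at the back; origin at its underside. Leave alone.
- pepper_shaker: the second steel shaker, 29 mm across, 74 mm high, stands at the back; origin at its underside. Leave alone.
- mug: small white mug, 62 x 88 x 50 mm, stands at the back left; origin at its underside. Leave alone.

How it is judged (in metres and radians):
On the way, in this order (a step that is already met when the one before it is completed fails the run):
1. the bowl stands upright under the spout, let go, before the knob is turned (horizontal distance between bowl_floor and spout below 0.035 m and angle between bowl's own z axis and vertical below 0.1 rad and height (world z) of bowl below 0.008 m and contact force between the fingers and bowl below 0.2 N and linear speed of bowl below 0.02 m/s and value of joint knob below 0.25 rad), for 0.2 s.
2. the knob is turned to the third click (value of joint knob above 2.15 rad), for 0.1 s.
At the end, for the whole second after the job is handed in: The bowl stands upright (within 6 degrees) on the worktop, its centre within 45 mm of below the spout's centre, with nut_1, nut_2 and nut_3 at rest inside it; nut_4 and nut_5 are still in the drum; the knob rests at its third click (2.2 to 2.52 rad) and is let go (horizontal distance between bowl_floor and spout below 0.045 m and angle between bowl's own z axis and vertical below 0.1 rad and height (world z) of bowl below 0.008 m and contact force between the fingers and bowl below 0.2 N and horizontal distance between each of nut_1, nut_2, nut_3 and bowl_floor below 0.05 m and height (world z) of each of nut_1, nut_2, nut_3 below 0.06 m and linear speed of each of nut_1, nut_2, nut_3 below 0.05 m/s and height (world z) of each of nut_4, nut_5 above 0.1 m and value of joint knob between 2.2 and 2.52 rad); the robot touches nothing.
It fails at once if the salt shaker is pushed more than 30 mm or tipped (distance of salt_shaker from where it was at the start of the episode above 0.03 m or angle between salt_shaker's own z axis and vertical above 0.5 rad).
It fails at once if the pepper shaker is pushed more than 30 mm or tipped (distance of pepper_shaker from where it was at the start of the episode above 0.03 m or angle between pepper_shaker's own z axis and vertical above 0.5 rad).
It fails at once if the mug is pushed more than 30 mm or tipped (distance of mug from where it was at the start of the episode above 0.03 m or angle between mug's own z axis and vertical above 0.5 rad).
It fails at once if the bowl is tipped over (angle between bowl's own z axis and vertical above 0.7 rad).
It also fails if it takes over 69 s, if anything falls off the work surface, if the arm or the gripper's body presses on something with over 40 N, if the wrist force passes 120 N, or if a joint passes its speed limit or range.

## Robot

A 6-joint arm with a two-finger parallel gripper is mounted at the origin on a cart in front of the work surface, level with it; the furniture and walls round the work are solid. World frame = base frame: x ahead of the robot, y to its left, z up, the work surface at z = 0. Lengths are in mm, angles in rad, forces in N, time in s.
With the tool pointing down it reaches from about 425 to 925 mm from the base axis. Payload 12.5 kg.
Tool frame: the origin (TCP) lies between the finger pads; the fingertips stand 19 mm ahead of it and the grasp point (between the pads) is the TCP (nose_length is the distance from the TCP to the fingertips, in mm); z points along the fingers, y is the line along which they close (so a half turn about z gives the same grasp; the last joint's range is limited). The gripper opens to 85 mm and grips with 20 to 120 N. Pads are 22 mm wide; open, the fingers measure 114 mm over their backs; the gripper's body (76 mm by 85 mm) begins 54 mm behind the grasp point. The pads swing forward as they close: fully open they stand 13 mm farther back than shut.
Start: joints at [-0.911, 0.491, 1.559, -0, 1.092, -0.106], TCP at [433.22, -450.515, 250.327] pointing down, gripper open.
Joint ranges: [-3.1, 3.1], [-0.84, 2.19], [0.05, 2.79], [-1.13, 4.28], [0.06, 2.93], [-2.69, 2.69]. Speed limits (rad/s): [2.22, 2.22, 2.79, 3.14, 3.14, 3.14].

## Interface

Orientations are given as a unit quaternion [x, y, z, w].
In Python, from plant import * gives the robot as it stands.
- The arm moves only by the tool move_arm, never from a script. Its argument "moves" is a list of rows, each an object of numbers: "tx", "ty", "tz": the shift along the tool's x, y, z in units of 30 mm (1.0 is 30 mm); "wx", "wy", "wz": the turn, a rotation vector about the tool's x, y, z in rad; "claw": the gripper command: -1 is shut, 1 is fully open, values between are in proportion. A call has 1 to 8 rows; each row shifts and turns the commanded pose from where the row before left it, along the tool's axes as they then stand; what a row does not reach is not made up. A row lasts 1/10 s, in which the tool goes at most 50 mm and 8.59 degrees, less where a joint would pass 70% of its speed; a pose out of reach is approached as far as the arm can. A call is refused whole if a number of a shift passes 1 or a number of a turn 0.15, either way. A call with a gripper value outside its range is refused whole. The fingers move at their own pace and stop on an object; "force" is the grip in N (left out, the last holds). Time passes only in rows, so rows that do not move let the fingers close. It gives the time, the measured TCP pose, the force, the opening and the grip force at its end, in the units of the state.
- get_obs(): the state, without advancing time (a new reading comes with each control period).
- read_camera(name): name is "scene" or "top"; returns a dict with "frame" (400x640x3 uint8, blue, green, red), "K" (3x3 intrinsics, pixels), "k1" (the pictures are not rectified: a ray, as slopes to the right and down, at radius r is drawn at 1 + k1 r^2 times it, then the intrinsics apply), "R" (3x3) and "t" (3): a world point X has camera coordinates R X + t. Camera axes: x right, y down, z forward; pixel columns grow to the right and rows downward; lengths in mm; the calibration is good to about 2 mm. A picture is of the moment at which its call begins. There is no depth.
- job_done(): hands the job in; it is judged then, once.
The state is a dict: "time": time; "joint_pos": joint angles; "qvel": joint speeds; "joint_efforts": joint torques, N m; "eef_pos": TCP position; "orientation": TCP orientation; "wrist_force": force on the tool from outside, world axes, zero at the start; "ft_torque": the same for the moment, N m; "finger_gap": opening from 0.0 (shut) to 1.0 (fully open); "grasp_force": force on a finger pad.
Only numpy, scipy, OpenCV 4.12 (cv2) and the standard library are available. Lean on these libraries where they do the work, as an engineer would, in place of code of your own. Each camera call takes 0.05 s, during which the arm holds its last target. There are 200 camera calls.

## Working session

There is one attempt and no reset: what is moved stays moved. The work goes in short steps, Python scripts to look and compute and a tool call to move; the robot and the scene stay as the last step left them, time stands still between calls to the robot, and variables do not carry over. Pictures are saved under pics/ and viewed, at most 10 in all, crops included, and the job is handed in when it is done.

Besides the shell and the picture viewer there is one more tool, called after "Call:" as name([rows], argument=value, ...), one row to a line, values as JSON. move_arm: Moves the arm, as the interface text tells. Its arguments: {"type":"object","properties":{"moves":{"type":"array","items":{"type":"object","properties":{"tx":{"type":"number"},"ty":{"type":"number"},"tz":{"type":"number"},"wx":{"type":"number"},"wy":{"type":"number"},"wz":{"type":"number"},"claw":{"type":"number"}}}},"force":{"type":"number"}},"required":["moves"]}

```bash
ls; mkdir -p pics; python3 - <<'E'
from plant import *
import cv2
o=get_obs();print(o)
for n in("scene","top"):
    c=read_camera(n);cv2.imwrite(f"pics/{n}0.png",c["frame"]);print(n,c["K"],c["k1"],c["R"],c["t"])
E
```

```text
pics
{'time': 0.0, 'joint_pos': array([-9.10579403e-01,  4.91545934e-01,  1.55948513e+00,  6.33699327e-06,
        1.09171221e+00, -1.05586150e-01]), 'qvel': array([-0.00118724,  0.00041643,  0.00028524,  0.00369011,  0.00208867,
       -0.00030569]), 'joint_efforts': array([ 6.09997805e-04, -6.18440795e+01, -2.61595362e+01, -1.00409798e-04,
        4.00483797e-03,  4.11674790e-06]), 'eef_pos': array([ 433.08276853, -450.31533921,  249.72391212]), 'orientation': array([ 9.27584881e-01,  3.73612041e-01, -1.54801705e-04, -5.54099157e-04]), 'wrist_force': array([-0.01206258, -0.67406152, -0.0509422 ]), 'ft_torque': array([-0.02676796,  0.06339426,  0.00870042]), 'grasp_force': 0.0, 'finger_gap': 0.9976422700639571}
scene [[498.46316839   0.         312.2275947 ]
 [  0.         498.46316839 197.57835353]
 [  0.           0.           1.        ]] 0.052111416663888535 [[-0.18271704 -0.98306673  0.01393896]
 [-0.84023698  0.148777   -0.52140888]
 [ 0.51050592 -0.10698231 -0.85319311]] [180.87505321 584.31596104 898.89756272]
top [[509.19811757   0.         316.97565361]
 [  0.         509.19811757 201.01141548]
 [  0.           0.           1.        ]] -0.02863043200758487 [[-0.0246596  -0.99968852 -0.00384259]
 [-0.97686367  0.02491302 -0.21240693]
 [ 0.2124365  -0.00148419 -0.97717375]] [  70.01504783  631.81085592 1105.30425846]
```

View pics/scene0.png

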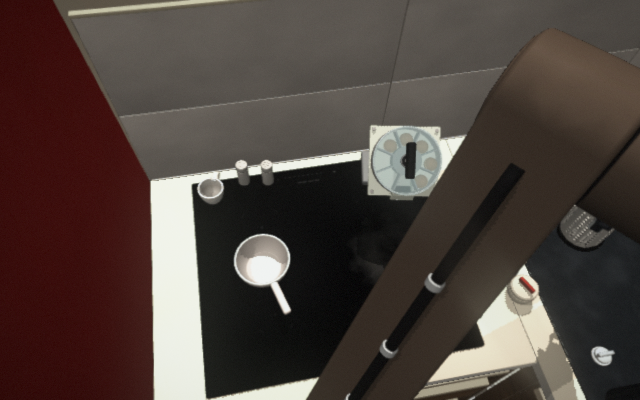

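View pics/top0.png

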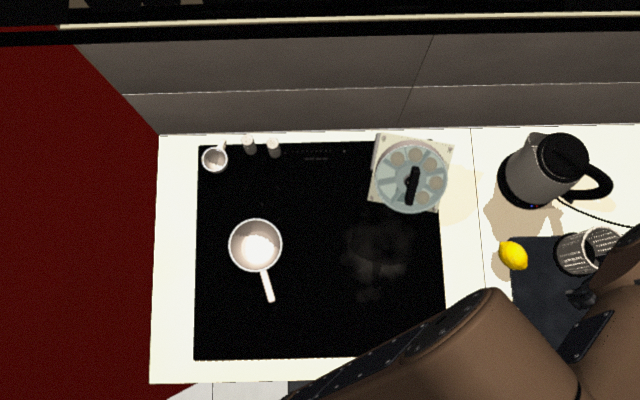

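The scene view shows the bowl at about (262,260) with its handle toward (285,308), and the dispenser at (405,162) with its knob at (409,160). The top view has the bowl at (255,245), the handle end at (269,300), and the dispenser at (411,175). Next I'll zoom in on the dispenser and measure the bowl.

```bash
cat > h.py <<'E'
import numpy as np, cv2
from plant import *
def ray(c,uv):
    D=np.array([c["k1"],0,0,0,0.])
    p=np.array([uv],float).reshape(-1,1,2)
    n=(p.reshape(-1,2)-c["K"][:2,2])/c["K"][[0,1],[0,1]]
    s=n.copy()
    for _ in range(20): s=n/(1+c["k1"]*(s**2).sum(1,keepdims=True))
    d=np.c_[s,np.ones(len(s))]@c["R"]
    return -c["R"].T@c["t"],d/np.linalg.norm(d,axis=1,keepdims=True)
def onz(c,uv,z):
    o,d=ray(c,uv); return o+d*((z-o[2])/d[:,2])[:,None]
def tri(c1,u1,c2,u2):
    o1,d1=ray(c1,u1);o2,d2=ray(c2,u2);out=[]
    for a,b in zip(d1,d2):
        s=np.linalg.lstsq(np.c_[a,-b],o2-o1,rcond=None)[0]
        p,q=o1+a*s[0],o2+b*s[1]; out.append(np.r_[(p+q)/2,np.linalg.norm(p-q)])
    return np.array(out)
def proj(c,X):
    p=np.atleast_2d(X)@c["R"].T+c["t"]; s=p[:,:2]/p[:,2:]
    s=s*(1+c["k1"]*(s**2).sum(1,keepdims=True)); return s*c["K"][[0,1],[0,1]]+c["K"][:2,2]
E
python3 - <<'E'
from h import *
cs={n:read_camera(n) for n in("scene","top")}
roi={"scene":(225,225,305,320),"top":(220,210,290,310)}
for n,c in cs.items():
    x0,y0,x1,y1=roi[n]; g=cv2.cvtColor(c["frame"],cv2.COLOR_BGR2GRAY)[y0:y1,x0:x1]
    m=(g>90).astype(np.uint8)
    k=max(cv2.findContours(m,cv2.RETR_EXTERNAL,cv2.CHAIN_APPROX_NONE)[0],key=cv2.contourArea)
    full=cv2.drawContours(np.zeros_like(m),[k],-1,1,-1)
    body=cv2.morphologyEx(full,cv2.MORPH_OPEN,cv2.getStructuringElement(cv2.MORPH_ELLIPSE,(21,21)))
    hd=cv2.morphologyEx(full-body,cv2.MORPH_OPEN,np.ones((3,3),np.uint8))
    cnt,lab,st,ce=cv2.connectedComponentsWithStats(hd); i=1+np.argmax(st[1:,4])
    ys,xs=np.where(lab==i); P=onz(cs[n],np.c_[xs+x0,ys+y0],50)[:,:2]
    mu=P.mean(0);v=np.linalg.svd(P-mu)[2][0] if 0 else np.linalg.eigh(np.cov(P.T))[1][:,-1]
    t=(P-mu)@v
    kb=max(cv2.findContours(body,cv2.RETR_EXTERNAL,cv2.CHAIN_APPROX_NONE)[0],key=cv2.contourArea).reshape(-1,2)+[x0,y0]
    Q=onz(c,kb,52)[:,:2]
    cc,r=cv2.minEnclosingCircle(Q.astype(np.float32))
    A=np.c_[2*Q,np.ones(len(Q))];s=np.linalg.lstsq(A,(Q**2).sum(1),rcond=None)[0]
    print(n,"encl",cc,r,"lsq",s[:2],"handle mu",mu,"dir",v,"ends",mu+v*t.min(),mu+v*t.max())
a=cs["scene"]["frame"][115:210,355:455];b=cs["top"]["frame"][120:220,360:460]
cv2.imwrite("pics/d.png",np.hstack([cv2.resize(a,(400,380),interpolation=3),cv2.resize(b,(400,400),interpolation=3)[:380]]))
E
```

```text
scene encl (536.3681030273438, 199.37615966796875) 63.93205642700195 lsq [536.81880868 199.0576479 ] handle mu [440.14111835 171.14600888] dir [-0.96042272 -0.2785466 ] ends [475.10873275 181.28749131] [406.30130308 161.33161639]
top encl (538.3118286132812, 199.38595581054688) 62.91440200805664 lsq [538.47027523 199.35765114] handle mu [443.14758362 171.40824033] dir [-0.95919917 -0.28273125] ends [478.66498356 181.87726424] [408.31583726 161.14131803]
```

View pics/d.png

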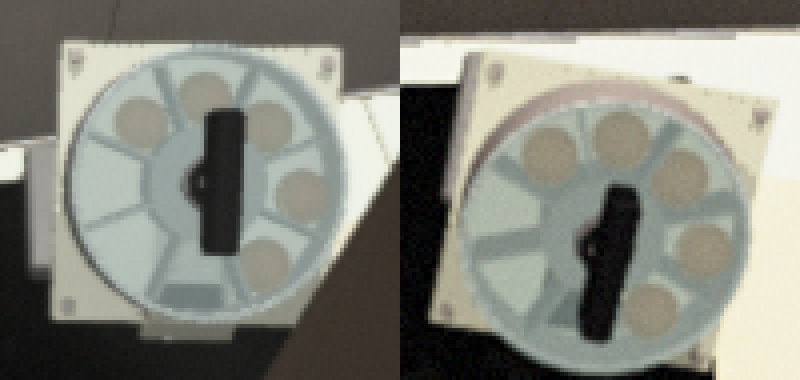

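The crop shows the plate corners, scene TL (62,41), TR (341,44), BL (50,320) and top TL (72,52), TR (378,100), BL (30,322). The black paddle is centred near (223,182) in the scene view and (210,262) in the top view.

```bash
python3 - <<'E'
from h import *
s=read_camera("scene");t=read_camera("top")
o=[355-.375,115-.375];ot=[360-.375,120-.375]
S=np.array([[62,41],[341,44],[50,320],[225,109],[221,255]])/4+o
T=np.array([[72,52],[378,100],[30,322],[625,187],[596,338]])
T[3:,0]-=400; T=T/4+ot
X=tri(s,S,t,T);print(X.round(1))
e=lambda v:v/np.linalg.norm(v)
y=e(X[0,:3]-X[1,:3]);xs=e(X[0,:3]-X[2,:3]);n=np.cross(xs,y);print(np.linalg.norm(X[0,:3]-X[1,:3]),np.linalg.norm(X[0,:3]-X[2,:3]));print("y",y,"up",xs,"n",n,"tilt",np.arccos(n[2]))
print("yaws",np.arctan2(-y[0],y[1]),np.arctan2(xs[1],xs[0]),np.arctan2(-n[1],-n[0]))
c=(X[1,:3]+X[2,:3])/2;print("plate centre",c)
p=X[3:,:3];print("paddle dir",e(p[0]-p[1]),np.linalg.norm(p[0]-p[1]),"mid",p.mean(0))
print("cams",-s["R"].T@s["t"],-t["R"].T@t["t"])
E
```

```text
[[ 7.432e+02 -7.830e+01  2.109e+02  6.700e+00]
 [ 7.152e+02 -2.337e+02  2.079e+02  1.100e+00]
 [ 6.227e+02 -5.650e+01  1.137e+02  6.000e-01]
 [ 6.618e+02 -1.454e+02  2.374e+02  2.000e+00]
 [ 5.926e+02 -1.307e+02  2.050e+02  1.000e+00]]
157.92413808160066 156.326215350696
y [0.17694975 0.98403375 0.01914075] up [ 0.77052191 -0.13961443  0.62193552] n [-0.61467787  0.09530297  0.7829243 ] tilt 0.671443744259329
yaws -0.17791937145461498 -0.17924982576671444 -0.15382062386350615
plate centre [ 668.98167248 -145.10770492  160.80181752]
paddle dir [ 0.88921275 -0.18909799  0.41658448] 77.81444996646975 mid [ 627.20389079 -138.05543318  221.1603297 ]
cams [  65.12030764  187.04561021 1069.07952964] [ 384.11264731   55.89340019 1214.5443468 ]
```

```bash
cat >> h.py <<'E'
def disp(O=(669,-145),yaw=-0.175):
    c,s=np.cos(yaw),np.sin(yaw); Rz=np.array([[c,-s,0],[s,c,0],[0,0,1]])
    a=np.radians(35); Rt=np.array([[np.cos(a),0,-np.sin(a)],[0,1,0],[np.sin(a),0,np.cos(a)]])
    return np.array([O[0],O[1],0.]),Rz,Rz@Rt   # point = O + 160z + R @ (x up-slope, y, axis)
E
python3 - <<'E'
from h import *
O,Rz,R=disp()
print(R.round(3)); print("grip",O+[0,0,160]+R@[0,0,80],"spout",O+Rz@[-39,0,98])
L=lambda pts:O+[0,0,160]+np.array(pts,float)@R.T
W=[]
for n,(x0,y0) in {"scene":(355,115),"top":(360,120)}.items():
    c=read_camera(n);im=cv2.resize(c["frame"][y0:y0+95,x0:x0+100],(400,380),interpolation=3)
    f=lambda P:((proj(c,L(P))-[x0,y0])*4+1.5).round().astype(np.int32)
    for P,col in [([[78,78,0],[78,-78,0],[-78,-78,0],[-78,78,0]],(0,0,255)),([[38,8,93],[38,-8,93],[-38,-8,93],[-38,8,93]],(0,255,0)),([[38,8,59],[38,-8,59],[-38,-8,59],[-38,8,59]],(255,0,255)),([[75*np.cos(t),75*np.sin(t),44] for t in np.arange(0,6.3,.2)],(255,0,0))]:
        cv2.polylines(im,[f(P)],True,col,1)
    W.append(im)
cv2.imwrite("pics/e.png",np.hstack(W))
E
```

```text
[[ 0.807  0.174 -0.565]
 [-0.143  0.985  0.1  ]
 [ 0.574  0.     0.819]]
grip [ 623.81472488 -137.01085399  225.53216354] spout [ 630.59566498 -138.20978263   98.        ]
```

View pics/e.png

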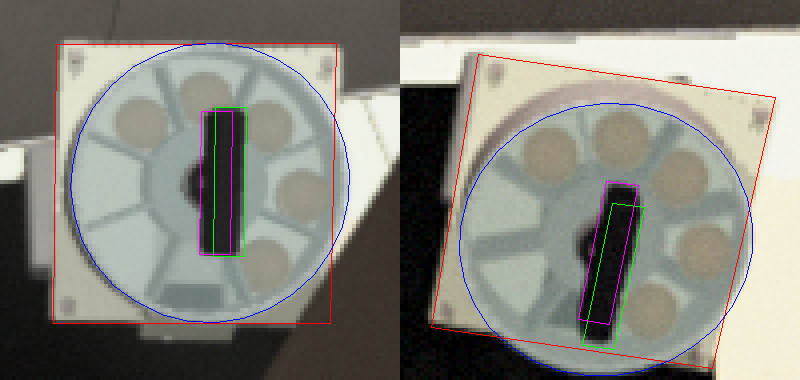

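The overlaid model matches both pictures to within a pixel, so the dispenser origin is about (669,-144) with yaw -0.175. The bowl is at (537,199) with yaw 0.284. I'll move above the handle now.

Call:
move_arm([
  {"tx": 0.94, "ty": -1, "claw": 1},
  {"tx": 0.94, "ty": -1, "claw": 1},
  {"tx": 0.94, "ty": -1, "claw": 1},
  {"tx": 0.94, "ty": -1, "claw": 1},
  {"tx": 0.94, "ty": -1, "claw": 1},
  {"tx": 0.94, "ty": -1, "claw": 1},
  {"tx": 0.94, "ty": -1, "claw": 1},
  {"tx": 0.94, "ty": -1, "claw": 1},
])

```text
$.moves[0]: bad value
```

Call:
move_arm([
  {"tx": 0.94, "ty": -1, "claw": 1},
  {"tx": 0.94, "ty": -1, "claw": 1},
  {"tx": 0.94, "ty": -1, "claw": 1},
  {"tx": 0.94, "ty": -1, "claw": 1},
  {"tx": 0.94, "ty": -1, "claw": 1},
  {"tx": 0.94, "ty": -1, "claw": 1},
  {"tx": 0.94, "ty": -1, "claw": 1},
  {"wz": -0.15, "claw": 1},
])

```text
$.moves[0]: bad value
```

Call:
move_arm([
  {"wz": -0.15, "claw": 1},
  {"wz": -0.15, "claw": 1},
  {"wz": -0.15, "claw": 1},
  {"wz": -0.15, "claw": 1},
  {"wz": -0.15, "claw": 1},
  {"wz": -0.15, "claw": 1},
  {"wz": -0.15, "claw": 1},
  {"wz": -0.15, "claw": 1},
])

```text
$.moves[0]: bad value
```

Call:
move_arm([
  {"wz": -0.15, "claw": 1},
  {"wz": -0.15, "claw": 1},
  {"wz": -0.15, "claw": 1},
  {"wz": -0.15, "claw": 1},
  {"wz": -0.15, "claw": 1},
  {"wz": -0.15, "claw": 1},
  {"wz": -0.15, "claw": 1},
  {"wz": -0.15, "claw": 1},
])

```text
$.moves[0]: bad value
```

```bash
cat >> h.py <<'E'
from scipy.spatial.transform import Rotation as Ro
def down(yaw): # tool z down, tool x at yaw
    c,s=np.cos(yaw),np.sin(yaw); return np.array([[c,s,0],[s,-c,0],[0,0,-1.]])
def todo(pos,R):
    o=get_obs();Rt=Ro.from_quat(o["orientation"]).as_matrix()
    print("t",round(o["time"],2),"pos",o["eef_pos"].round(1),"shift",(Rt.T@(np.array(pos)-o["eef_pos"])/30).round(3),"turn",Ro.from_matrix(Rt.T@R).as_rotvec().round(3),"j",o["joint_pos"].round(2),"F",o["wrist_force"].round(1),"gap",round(o["finger_gap"],3),"grip",round(o["grasp_force"],1))
E
python3 -c "
from h import *
todo((424,166.3,120),down(.284+np.pi))"
```

```text
t 0.4 pos [ 433.2 -450.5  250.2] shift [ 14.029 -15.032   4.343] turn [-0.   -0.   -2.66] j [-0.91  0.49  1.56  0.    1.09 -0.11] F [ 0.8  0.  -0.8] gap 1.001 grip 0.0
```

Call:
move_arm([
  {"tx": 0.94, "ty": -1.0, "tz": 0.0, "wx": 0.0, "wy": 0.0, "wz": 0.0, "claw": 1.0},
])

```text
time: 0.5
eef_pos: [432.6, -411.8, 249.7]
orientation: [0.928, 0.372, -0.0, 0.001]
wrist_force: [0.1, 1.7, -0.7]
finger_gap: 0.998
grasp_force: 0.0
```

Call:
move_arm([
  {"tx": 0.94, "ty": -1, "tz": 0, "wx": 0, "wy": 0, "wz": 0, "claw": 1},
  {"tx": 0.94, "ty": -1, "tz": 0, "wx": 0, "wy": 0, "wz": 0, "claw": 1},
  {"tx": 0.94, "ty": -1, "tz": 0, "wx": 0, "wy": 0, "wz": 0, "claw": 1},
  {"tx": 0.94, "ty": -1, "tz": 0, "wx": 0, "wy": 0, "wz": 0, "claw": 1},
  {"tx": 0.94, "ty": -1, "tz": 0, "wx": 0, "wy": 0, "wz": 0, "claw": 1},
  {"tx": 0.94, "ty": -1, "tz": 0, "wx": 0, "wy": 0, "wz": 0, "claw": 1},
  {"tx": 0.94, "ty": -1, "tz": 0, "wx": 0, "wy": 0, "wz": 0, "claw": 1},
  {"tx": 0.94, "ty": -1, "tz": 0, "wx": 0, "wy": 0, "wz": 0, "claw": 1},
])

```text
time: 1.3
eef_pos: [428.7, -78.5, 250.5]
orientation: [0.928, 0.373, 0.0, 0.0]
wrist_force: [0.4, 0.5, -0.4]
finger_gap: 1.003
grasp_force: 0.0
```

Call:
move_arm([
  {"tx": 0.94, "ty": -1, "tz": 0.3, "wx": 0, "wy": 0, "wz": 0, "claw": 1},
  {"tx": 0.94, "ty": -1, "tz": 0.3, "wx": 0, "wy": 0, "wz": 0, "claw": 1},
  {"tx": 0.94, "ty": -1, "tz": 0.3, "wx": 0, "wy": 0, "wz": 0, "claw": 1},
  {"tx": 0.94, "ty": -1, "tz": 0.3, "wx": 0, "wy": 0, "wz": 0, "claw": 1},
  {"tx": 0.94, "ty": -1, "tz": 0.3, "wx": 0, "wy": 0, "wz": 0, "claw": 1},
  {"tx": 0.94, "ty": -1, "tz": 0.3, "wx": 0, "wy": 0, "wz": 0, "claw": 1},
  {"tx": 0, "ty": 0, "tz": 0, "wx": 0, "wy": 0, "wz": -0.15, "claw": 1},
  {"tx": 0, "ty": 0, "tz": 0, "wx": 0, "wy": 0, "wz": -0.15, "claw": 1},
])

```text
time: 2.1
eef_pos: [425.9, 168.3, 196.0]
orientation: [0.859, 0.512, -0.0, -0.0]
wrist_force: [1.2, -1.1, 0.6]
finger_gap: 0.998
grasp_force: 0.0
```

Call:
move_arm([
  {"tx": 0, "ty": 0, "tz": 0, "wx": 0, "wy": 0, "wz": -0.15, "claw": 1},
  {"tx": 0, "ty": 0, "tz": 0, "wx": 0, "wy": 0, "wz": -0.15, "claw": 1},
  {"tx": 0, "ty": 0, "tz": 0, "wx": 0, "wy": 0, "wz": -0.15, "claw": 1},
  {"tx": 0, "ty": 0, "tz": 0, "wx": 0, "wy": 0, "wz": -0.15, "claw": 1},
  {"tx": 0, "ty": 0, "tz": 0, "wx": 0, "wy": 0, "wz": -0.15, "claw": 1},
  {"tx": 0, "ty": 0, "tz": 0, "wx": 0, "wy": 0, "wz": -0.15, "claw": 1},
  {"tx": 0, "ty": 0, "tz": 0, "wx": 0, "wy": 0, "wz": -0.15, "claw": 1},
  {"tx": 0, "ty": 0, "tz": 0, "wx": 0, "wy": 0, "wz": -0.15, "claw": 1},
])

```text
time: 2.9
eef_pos: [426.3, 167.1, 196.4]
orientation: [0.421, 0.907, 0.0, 0.0]
wrist_force: [0.3, 0.1, -0.6]
finger_gap: 1.0
grasp_force: 0.0
```

Call:
move_arm([
  {"tx": 0, "ty": 0, "tz": 0, "wx": 0, "wy": 0, "wz": -0.15, "claw": 1},
  {"tx": 0, "ty": 0, "tz": 0, "wx": 0, "wy": 0, "wz": -0.15, "claw": 1},
  {"tx": 0, "ty": 0, "tz": 0, "wx": 0, "wy": 0, "wz": -0.15, "claw": 1},
  {"tx": 0, "ty": 0, "tz": 0, "wx": 0, "wy": 0, "wz": -0.15, "claw": 1},
  {"tx": 0, "ty": 0, "tz": 0, "wx": 0, "wy": 0, "wz": -0.15, "claw": 1},
  {"tx": 0, "ty": 0, "tz": 0, "wx": 0, "wy": 0, "wz": -0.15, "claw": 1},
  {"tx": 0, "ty": 0, "tz": 0, "wx": 0, "wy": 0, "wz": -0.15, "claw": 1},
  {"tx": 0, "ty": 0, "tz": 0, "wx": 0, "wy": 0, "wz": 0, "claw": 1},
])

```text
time: 3.7
eef_pos: [426.3, 167.0, 196.4]
orientation: [-0.088, 0.996, -0.0, 0.0]
wrist_force: [0.6, -0.5, 0.4]
finger_gap: 1.0
grasp_force: 0.0
```

```bash
python3 -c "
from h import *
todo((424,166.3,44),down(.284+np.pi))"
```

```text
t 3.7 pos [426.3 167.  196.4] shift [ 0.081 -0.011  5.08 ] turn [-0.     0.    -0.108] j [ 0.23  0.33  2.02 -0.    0.79 -1.52] F [ 0.6 -0.5  0.4] gap 1.0 grip 0.0
```

Call:
move_arm([
  {"tx": 0.08, "ty": 0, "tz": 0.5, "wx": 0, "wy": 0, "wz": -0.108, "claw": 1},
  {"tx": 0, "ty": 0, "tz": 1, "wx": 0, "wy": 0, "wz": 0, "claw": 1},
  {"tx": 0, "ty": 0, "tz": 1, "wx": 0, "wy": 0, "wz": 0, "claw": 1},
  {"tx": 0, "ty": 0, "tz": 1, "wx": 0, "wy": 0, "wz": 0, "claw": 1},
  {"tx": 0, "ty": 0, "tz": 0.9, "wx": 0, "wy": 0, "wz": 0, "claw": 1},
  {"tx": 0, "ty": 0, "tz": 0.5, "wx": 0, "wy": 0, "wz": 0, "claw": 1},
  {"tx": 0, "ty": 0, "tz": 0.18, "wx": 0, "wy": 0, "wz": 0, "claw": 1},
  {"tx": 0, "ty": 0, "tz": 0, "wx": 0, "wy": 0, "wz": 0, "claw": 1},
])

```text
time: 4.5
eef_pos: [423.8, 166.6, 43.6]
orientation: [-0.139, 0.99, -0.0, -0.0]
wrist_force: [0.2, -0.4, 0.7]
finger_gap: 1.001
grasp_force: 0.0
```

```bash
python3 -c "
from h import *
todo((424,166.3,44),down(.284+np.pi))
c=read_camera('top');u=proj(c,[424,166,44])[0].astype(int);print(u);cv2.imwrite('pics/g.png',cv2.resize(c['frame'][200:320,200:340],(700,600)))"
```

```text
t 4.5 pos [423.8 166.6  43.6] shift [-0.003 -0.011 -0.015] turn [-0.    -0.001 -0.004] j [ 0.23  0.61  2.15 -0.    0.38 -1.62] F [ 0.2 -0.4  0.7] gap 1.001 grip 0.0
[269 294]
```

View pics/g.png

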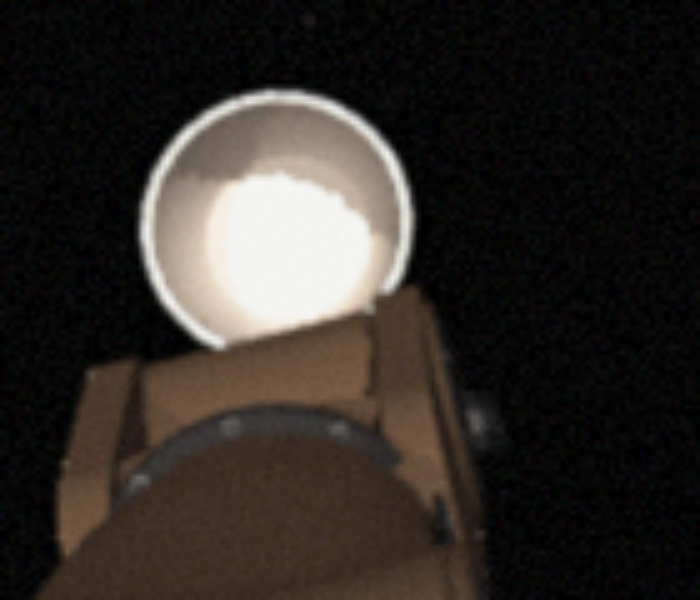

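The gripper body sits over the handle, with the bowl unmoved (rim centre near crop (277,220)). I'll close on the handle and lift.

Call:
move_arm([
  {"tx": 0, "ty": 0, "tz": 0, "wx": 0, "wy": 0, "wz": 0, "claw": -1},
  {"tx": 0, "ty": 0, "tz": 0, "wx": 0, "wy": 0, "wz": 0, "claw": -1},
  {"tx": 0, "ty": 0, "tz": 0, "wx": 0, "wy": 0, "wz": 0, "claw": -1},
  {"tx": 0, "ty": 0, "tz": 0, "wx": 0, "wy": 0, "wz": 0, "claw": -1},
  {"tx": 0, "ty": 0, "tz": 0, "wx": 0, "wy": 0, "wz": 0, "claw": -1},
  {"tx": 0, "ty": 0, "tz": 0, "wx": 0, "wy": 0, "wz": 0, "claw": -1},
  {"tx": 0, "ty": 0, "tz": 0, "wx": 0, "wy": 0, "wz": 0, "claw": -1},
  {"tx": 0, "ty": 0, "tz": 0, "wx": 0, "wy": 0, "wz": 0, "claw": -1},
], force=90)

```text
time: 5.35
eef_pos: [423.9, 166.6, 43.9]
orientation: [-0.141, 0.99, -0.0, 0.0]
wrist_force: [0.1, -0.2, 2.4]
finger_gap: 0.168
grasp_force: 87.6
```

```bash
python3 -c "
from h import *
todo((424,166.3,64),down(.284+np.pi))"
```

```text
t 5.35 pos [423.9 166.6  43.9] shift [-0.001 -0.01  -0.668] turn [-0.     0.    -0.002] j [ 0.23  0.61  2.15 -0.    0.38 -1.62] F [ 0.1 -0.2  2.4] gap 0.168 grip 87.6
```

Call:
move_arm([
  {"tx": 0, "ty": 0, "tz": -0.2, "wx": 0, "wy": 0, "wz": 0, "claw": -1},
  {"tx": 0, "ty": 0, "tz": -0.25, "wx": 0, "wy": 0, "wz": 0, "claw": -1},
  {"tx": 0, "ty": 0, "tz": -0.2, "wx": 0, "wy": 0, "wz": 0, "claw": -1},
  {"tx": 0, "ty": 0, "tz": 0, "wx": 0, "wy": 0, "wz": 0.06, "claw": -1},
  {"tx": 0, "ty": 0, "tz": 0, "wx": 0, "wy": 0, "wz": 0.12, "claw": -1},
  {"tx": 0, "ty": 0, "tz": 0, "wx": 0, "wy": 0, "wz": 0.12, "claw": -1},
  {"tx": 0, "ty": 0, "tz": 0, "wx": 0, "wy": 0, "wz": 0.1, "claw": -1},
  {"tx": 0, "ty": 0, "tz": 0, "wx": 0, "wy": 0, "wz": 0.06, "claw": -1},
])

```text
time: 6.15
eef_pos: [423.8, 166.7, 63.8]
orientation: [0.091, 0.996, 0.0, 0.0]
wrist_force: [-0.4, 0.3, -2.9]
finger_gap: 0.163
grasp_force: 87.7
```

```bash
python3 -c "
from h import *
todo((509.5,-115.9,64),down(-.175+np.pi))
c=read_camera('top');cv2.imwrite('pics/l.png',cv2.resize(c['frame'][180:320,200:380],(720,560)))"
```

```text
t 6.15 pos [423.8 166.7  63.8] shift [-4.510e+00 -8.747e+00 -5.000e-03] turn [ 0.     0.    -0.007] j [ 0.23  0.57  2.14 -0.    0.43 -1.16] F [-0.4  0.3 -2.9] gap 0.163 grip 87.7
```

View pics/l.png

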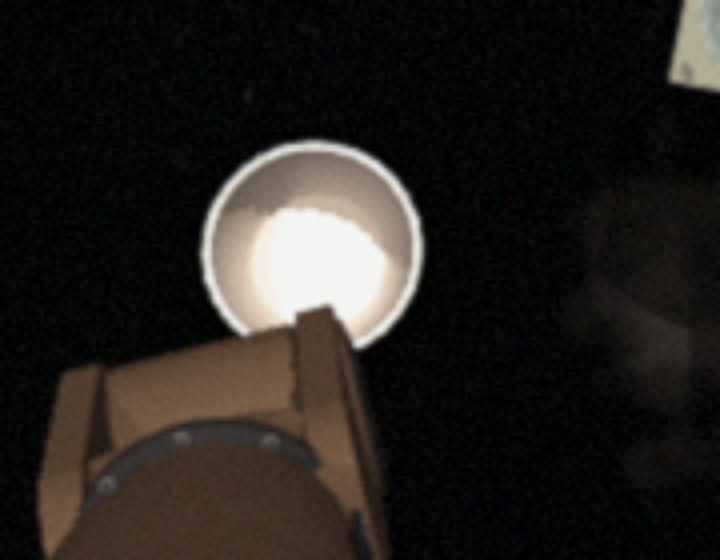

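The bowl was lifted level and turned with the gripper, with its rim centre at crop (313,247). I'll carry it under the spout.

Call:
move_arm([
  {"tx": -0.2, "ty": -0.4, "tz": 0, "wx": 0, "wy": 0, "wz": 0, "claw": -1},
  {"tx": -0.4, "ty": -0.8, "tz": 0, "wx": 0, "wy": 0, "wz": 0, "claw": -1},
  {"tx": -0.45, "ty": -0.87, "tz": 0, "wx": 0, "wy": 0, "wz": 0, "claw": -1},
  {"tx": -0.45, "ty": -0.87, "tz": 0, "wx": 0, "wy": 0, "wz": 0, "claw": -1},
  {"tx": -0.45, "ty": -0.87, "tz": 0, "wx": 0, "wy": 0, "wz": 0, "claw": -1},
  {"tx": -0.45, "ty": -0.87, "tz": 0, "wx": 0, "wy": 0, "wz": 0, "claw": -1},
  {"tx": -0.45, "ty": -0.87, "tz": 0, "wx": 0, "wy": 0, "wz": 0, "claw": -1},
  {"tx": -0.45, "ty": -0.87, "tz": 0, "wx": 0, "wy": 0, "wz": 0, "claw": -1},
])

```text
time: 7.0
eef_pos: [487.3, -42.5, 63.6]
orientation: [0.088, 0.996, -0.0, 0.0]
wrist_force: [-0.0, -0.1, -2.9]
finger_gap: 0.169
grasp_force: 87.9
```

Call:
move_arm([
  {"tx": -0.45, "ty": -0.87, "tz": 0, "wx": 0, "wy": 0, "wz": 0, "claw": -1},
  {"tx": -0.4, "ty": -0.8, "tz": 0, "wx": 0, "wy": 0, "wz": 0, "claw": -1},
  {"tx": -0.3, "ty": -0.5, "tz": 0, "wx": 0, "wy": 0, "wz": 0, "claw": -1},
  {"tx": -0.06, "ty": -0.16, "tz": 0, "wx": 0, "wy": 0, "wz": 0, "claw": -1},
  {"tx": 0, "ty": 0, "tz": 0.25, "wx": 0, "wy": 0, "wz": 0, "claw": -1},
  {"tx": 0, "ty": 0, "tz": 0.2, "wx": 0, "wy": 0, "wz": 0, "claw": -1},
  {"tx": 0, "ty": 0, "tz": 0.1, "wx": 0, "wy": 0, "wz": 0, "claw": -1},
  {"tx": 0, "ty": 0, "tz": 0, "wx": 0, "wy": 0, "wz": 0, "claw": -1},
])

```text
time: 7.8
eef_pos: [510.2, -114.8, 46.3]
orientation: [0.088, 0.996, 0.0, -0.001]
wrist_force: [-0.7, 0.2, -1.2]
finger_gap: 0.165
grasp_force: 88.0
```

```bash
python3 -c "
from h import *
todo((509.5,-115.9,44),down(-.175+np.pi))
c=read_camera('scene');cv2.imwrite('pics/p.png',c['frame'])"
```

```text
t 7.8 pos [ 510.2 -114.8   46.3] shift [ 0.018 -0.041  0.076] turn [ 0.    -0.001 -0.002] j [-0.35  0.65  1.98 -0.    0.51 -1.74] F [-0.7  0.2 -1.2] gap 0.165 grip 88.0
```

View pics/p.png

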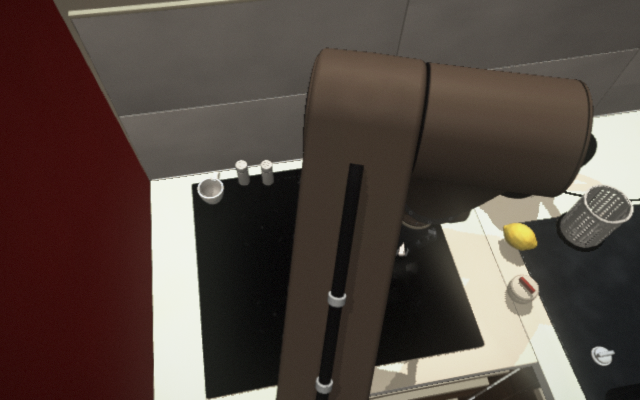

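The arm hides the bowl in this view, but the force readings are clean. I'll lower the last 2 mm and release.

Call:
move_arm([
  {"tx": 0.02, "ty": -0.04, "tz": 0.04, "wx": 0, "wy": 0, "wz": 0, "claw": -1},
  {"tx": 0, "ty": 0, "tz": 0.03, "wx": 0, "wy": 0, "wz": 0, "claw": -1},
  {"tx": 0, "ty": 0, "tz": 0, "wx": 0, "wy": 0, "wz": 0, "claw": -1},
])

```text
time: 8.15
eef_pos: [509.8, -116.7, 44.9]
orientation: [0.089, 0.996, -0.0, 0.0]
wrist_force: [0.2, 0.8, -0.9]
finger_gap: 0.165
grasp_force: 88.1
```

Call:
move_arm([
  {"tx": 0, "ty": 0, "tz": 0, "wx": 0, "wy": 0, "wz": 0, "claw": -0.5},
  {"tx": 0, "ty": 0, "tz": 0, "wx": 0, "wy": 0, "wz": 0, "claw": 0},
  {"tx": 0, "ty": 0, "tz": 0, "wx": 0, "wy": 0, "wz": 0, "claw": 0},
  {"tx": 0, "ty": 0, "tz": 0, "wx": 0, "wy": 0, "wz": 0, "claw": 0},
  {"tx": 0, "ty": 0, "tz": 0, "wx": 0, "wy": 0, "wz": 0, "claw": 0},
  {"tx": 0, "ty": 0, "tz": 0, "wx": 0, "wy": 0, "wz": 0, "claw": 0},
  {"tx": 0, "ty": 0, "tz": 0, "wx": 0, "wy": 0, "wz": 0, "claw": 0},
])

```text
time: 8.85
eef_pos: [509.8, -116.8, 44.8]
orientation: [0.089, 0.996, -0.0, 0.0]
wrist_force: [0.4, 0.1, -1.0]
finger_gap: 0.5
grasp_force: 0.0
```

```bash
python3 -c "
from h import *
todo((509.5,-115.9,44),down(-.175+np.pi))"
```

```text
t 8.85 pos [ 509.8 -116.8   44.8] shift [0.016 0.026 0.027] turn [-0.     0.    -0.003] j [-0.35  0.66  1.98 -0.    0.5  -1.74] F [ 0.4  0.1 -1. ] gap 0.5 grip 0.0
```

Call:
move_arm([
  {"tx": 0.4, "ty": 0, "tz": 0, "wx": 0, "wy": 0, "wz": 0, "claw": 0},
  {"tx": 0.8, "ty": 0, "tz": 0, "wx": 0, "wy": 0, "wz": 0, "claw": 0},
  {"tx": 1, "ty": 0, "tz": 0, "wx": 0, "wy": 0, "wz": 0, "claw": 0},
  {"tx": 0.5, "ty": 0, "tz": -0.5, "wx": 0, "wy": 0, "wz": 0, "claw": 0},
  {"tx": 0, "ty": 0, "tz": -1, "wx": 0, "wy": 0, "wz": 0, "claw": 0},
  {"tx": 0, "ty": 0, "tz": -1, "wx": 0, "wy": 0, "wz": 0, "claw": 0},
  {"tx": 0, "ty": 0, "tz": -1, "wx": 0, "wy": 0, "wz": 0, "claw": 0},
  {"tx": 0, "ty": 0, "tz": -1, "wx": 0, "wy": 0, "wz": 0, "claw": 0},
])

```text
time: 9.65
eef_pos: [429.0, -102.1, 180.9]
orientation: [0.089, 0.996, 0.0, -0.0]
wrist_force: [0.4, -0.5, -1.1]
finger_gap: 0.5
grasp_force: 0.0
```

Call:
move_arm([
  {"tx": 0, "ty": 0, "tz": -1, "wx": 0, "wy": 0, "wz": 0, "claw": 0},
  {"tx": 0, "ty": 0, "tz": -1, "wx": 0, "wy": 0, "wz": 0, "claw": 0},
  {"tx": 0, "ty": 0, "tz": -1, "wx": 0, "wy": 0, "wz": 0, "claw": 0},
  {"tx": 0, "ty": 0, "tz": -1, "wx": 0, "wy": 0, "wz": 0, "claw": 0},
  {"tx": 0, "ty": 0, "tz": -0.3, "wx": 0, "wy": -0.15, "wz": 0, "claw": 0},
  {"tx": 0, "ty": 0, "tz": 0, "wx": 0, "wy": -0.15, "wz": 0, "claw": 0},
  {"tx": 0, "ty": 0, "tz": 0, "wx": 0, "wy": -0.15, "wz": 0, "claw": 0},
  {"tx": 0, "ty": 0, "tz": 0, "wx": 0, "wy": -0.15, "wz": 0, "claw": 0},
])

```text
time: 10.45
eef_pos: [429.0, -101.9, 308.9]
orientation: [0.085, 0.952, -0.026, 0.292]
wrist_force: [2.2, 0.9, 0.6]
finger_gap: 0.499
grasp_force: 0.0
```

```bash
cat >> h.py <<'E'
def knob(h,th=0):
    O,Rz,R=disp((669,-144)); Rt=np.c_[-R[:,0],R[:,1],-R[:,2]]
    return O+[0,0,160]+R@[0,0,80+h], Rt@Ro.from_rotvec([0,0,th]).as_matrix()
E
python3 -c "
from h import *
todo(*knob(100))
W=[]
for n,(x,y) in dict(scene=(320,100),top=(320,110)).items():
    W.append(cv2.resize(read_camera(n)['frame'][y:y+140,x:x+140],(400,400)))
cv2.imwrite('pics/q.png',np.hstack(W))"
```

```text
t 10.45 pos [ 429.  -101.9  308.9] shift [-3.85   0.022  2.663] turn [-0.002 -0.016 -0.002] j [-0.47 -0.01  2.21  0.44  0.39 -2.22] F [2.2 0.9 0.6] gap 0.499 grip 0.0
```

View pics/q.png

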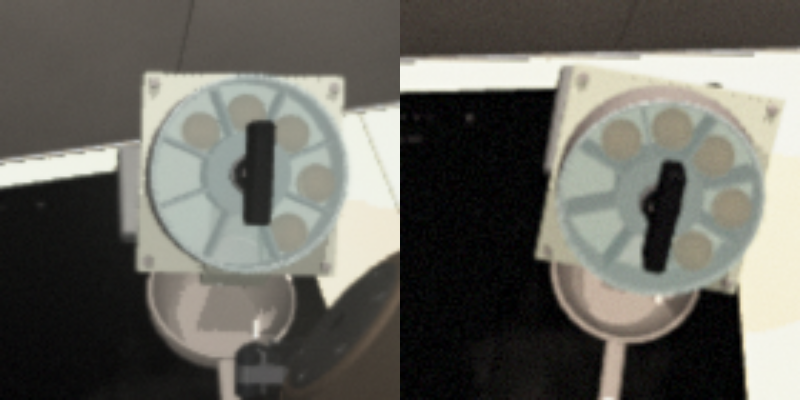

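The bowl now stands under the spout with its handle forward, and the knob is still at 0. I'll approach the paddle.

Call:
move_arm([
  {"tx": -0.6, "ty": 0, "tz": 0.4, "wx": 0, "wy": -0.016, "wz": 0, "claw": 0},
  {"tx": -0.8, "ty": 0, "tz": 0.5, "wx": 0, "wy": 0, "wz": 0, "claw": 0},
  {"tx": -0.8, "ty": 0, "tz": 0.5, "wx": 0, "wy": 0, "wz": 0, "claw": 0},
  {"tx": -0.8, "ty": 0, "tz": 0.6, "wx": 0, "wy": 0, "wz": 0, "claw": 0},
  {"tx": -0.6, "ty": 0, "tz": 0.6, "wx": 0, "wy": 0, "wz": 0, "claw": 0},
  {"tx": -0.25, "ty": 0, "tz": 0, "wx": 0, "wy": 0, "wz": 0, "claw": 0},
  {"tx": 0, "ty": 0, "tz": 0, "wx": 0, "wy": 0, "wz": 0, "claw": 0},
])

```text
time: 11.25
eef_pos: [568.0, -126.2, 309.8]
orientation: [0.084, 0.951, -0.025, 0.296]
wrist_force: [-0.8, -1.4, -0.3]
finger_gap: 0.5
grasp_force: 0.0
```

```bash
python3 -c "
from h import *
todo(*knob(0))
c=read_camera('top');print(proj(c,[626,-137,52]))"
```

```text
t 11.25 pos [ 568.  -126.2  309.8] shift [ 0.036 -0.004  3.384] turn [ 0.001 -0.008 -0.002] j [-0.38  0.22  1.95  0.3   0.4  -2.02] F [-0.8 -1.4 -0.3] gap 0.5 grip 0.0
[[398.94664495 203.51162263]]
```

Projecting the expected bowl centre gives (399,203.5), against about (399.5,204.5) seen, so the placement is good. I'll move in and grip the paddle.

Call:
move_arm([
  {"tx": 0.036, "ty": 0, "tz": 0.5, "wx": 0, "wy": -0.008, "wz": 0, "claw": 0},
  {"tx": 0, "ty": 0, "tz": 0.8, "wx": 0, "wy": 0, "wz": 0, "claw": 0},
  {"tx": 0, "ty": 0, "tz": 0.8, "wx": 0, "wy": 0, "wz": 0, "claw": 0},
  {"tx": 0, "ty": 0, "tz": 0.7, "wx": 0, "wy": 0, "wz": 0, "claw": 0},
  {"tx": 0, "ty": 0, "tz": 0.4, "wx": 0, "wy": 0, "wz": 0, "claw": 0},
  {"tx": 0, "ty": 0, "tz": 0.15, "wx": 0, "wy": 0, "wz": 0, "claw": 0},
  {"tx": 0, "ty": 0, "tz": 0, "wx": 0, "wy": 0, "wz": 0, "claw": 0},
])

```text
time: 12.0
eef_pos: [623.4, -135.8, 227.1]
orientation: [0.084, 0.95, -0.025, 0.3]
wrist_force: [-0.1, -0.1, 1.1]
finger_gap: 0.501
grasp_force: 0.0
```

Call:
move_arm([
  {"tx": 0, "ty": 0, "tz": 0, "wx": 0, "wy": 0, "wz": 0, "claw": -1},
  {"tx": 0, "ty": 0, "tz": 0, "wx": 0, "wy": 0, "wz": 0, "claw": -1},
  {"tx": 0, "ty": 0, "tz": 0, "wx": 0, "wy": 0, "wz": 0, "claw": -1},
  {"tx": 0, "ty": 0, "tz": 0, "wx": 0, "wy": 0, "wz": 0, "claw": -1},
  {"tx": 0, "ty": 0, "tz": 0, "wx": 0, "wy": 0, "wz": 0, "claw": -1},
  {"tx": 0, "ty": 0, "tz": 0, "wx": 0, "wy": 0, "wz": 0, "claw": -1},
], force=40)

```text
time: 12.6
eef_pos: [623.3, -137.0, 228.3]
orientation: [0.084, 0.949, -0.026, 0.302]
wrist_force: [-6.5, -5.6, 3.9]
finger_gap: 0.179
grasp_force: 40.4
```

```bash
python3 -c "
from h import *
todo(*knob(0))"
```

```text
t 12.6 pos [ 623.3 -137.   228.3] shift [0.045 0.034 0.082] turn [-0.001  0.004 -0.002] j [-0.36  0.4   1.93  0.49  0.23 -2.2 ] F [-6.5 -5.6  3.9] gap 0.179 grip 40.4
```

Call:
move_arm([
  {"tx": 0, "ty": -0.03, "tz": 0, "wx": 0, "wy": 0, "wz": 0.1, "claw": -1},
  {"tx": 0, "ty": 0, "tz": 0, "wx": 0, "wy": 0, "wz": 0.1, "claw": -1},
  {"tx": 0, "ty": 0, "tz": 0, "wx": 0, "wy": 0, "wz": 0.1, "claw": -1},
  {"tx": 0, "ty": 0, "tz": 0, "wx": 0, "wy": 0, "wz": 0.1, "claw": -1},
  {"tx": 0, "ty": 0, "tz": 0, "wx": 0, "wy": 0, "wz": 0.1, "claw": -1},
  {"tx": 0, "ty": 0, "tz": 0, "wx": 0, "wy": 0, "wz": 0.1, "claw": -1},
  {"tx": 0, "ty": 0, "tz": 0, "wx": 0, "wy": 0, "wz": 0.1, "claw": -1},
  {"tx": 0, "ty": 0, "tz": 0, "wx": 0, "wy": 0, "wz": 0.085, "claw": -1},
])

```text
time: 13.4
eef_pos: [623.0, -137.6, 228.1]
orientation: [0.443, 0.844, 0.092, 0.288]
wrist_force: [-8.8, -6.4, 4.0]
finger_gap: 0.182
grasp_force: 39.9
```

```bash
python3 -c "
from h import *
todo(*knob(0,np.pi/4));print(get_obs()['ft_torque'])"
```

```text
t 13.4 pos [ 623.  -137.6  228.1] shift [0.065 0.015 0.081] turn [ 0.003  0.003 -0.006] j [-0.36  0.4   1.93  0.49  0.23 -1.41] F [-8.8 -6.4  4. ] gap 0.182 grip 39.9
[-1.35498722  1.12826074 -1.02773683]
```

Call:
move_arm([
  {"tx": 0, "ty": 0, "tz": 0, "wx": 0, "wy": 0, "wz": 0.1, "claw": -1},
  {"tx": 0, "ty": 0, "tz": 0, "wx": 0, "wy": 0, "wz": 0.1, "claw": -1},
  {"tx": 0, "ty": 0, "tz": 0, "wx": 0, "wy": 0, "wz": 0.1, "claw": -1},
  {"tx": 0, "ty": 0, "tz": 0, "wx": 0, "wy": 0, "wz": 0.1, "claw": -1},
  {"tx": 0, "ty": 0, "tz": 0, "wx": 0, "wy": 0, "wz": 0.1, "claw": -1},
  {"tx": 0, "ty": 0, "tz": 0, "wx": 0, "wy": 0, "wz": 0.1, "claw": -1},
  {"tx": 0, "ty": 0, "tz": 0, "wx": 0, "wy": 0, "wz": 0.1, "claw": -1},
  {"tx": 0, "ty": 0, "tz": 0, "wx": 0, "wy": 0, "wz": 0.085, "claw": -1},
])

```text
time: 14.2
eef_pos: [622.6, -137.6, 227.7]
orientation: [0.732, 0.611, 0.195, 0.231]
wrist_force: [-10.7, -7.0, 3.4]
finger_gap: 0.182
grasp_force: 39.2
```

```bash
python3 -c "
from h import *
todo(*knob(0,np.pi/2));print(get_obs()['ft_torque'])"
```

```text
t 14.2 pos [ 622.6 -137.6  227.7] shift [ 0.06  -0.017  0.078] turn [ 0.003 -0.    -0.005] j [-0.36  0.4   1.93  0.49  0.23 -0.63] F [-10.7  -7.    3.4] gap 0.182 grip 39.2
[-1.09324202  1.36756922 -0.97086131]
```

Call:
move_arm([
  {"tx": 0, "ty": 0, "tz": 0, "wx": 0, "wy": 0, "wz": 0.1, "claw": -1},
  {"tx": 0, "ty": 0, "tz": 0, "wx": 0, "wy": 0, "wz": 0.1, "claw": -1},
  {"tx": 0, "ty": 0, "tz": 0, "wx": 0, "wy": 0, "wz": 0.1, "claw": -1},
  {"tx": 0, "ty": 0, "tz": 0, "wx": 0, "wy": 0, "wz": 0.1, "claw": -1},
  {"tx": 0, "ty": 0, "tz": 0, "wx": 0, "wy": 0, "wz": 0.1, "claw": -1},
  {"tx": 0, "ty": 0, "tz": 0, "wx": 0, "wy": 0, "wz": 0.1, "claw": -1},
  {"tx": 0, "ty": 0, "tz": 0, "wx": 0, "wy": 0, "wz": 0.1, "claw": -1},
  {"tx": 0, "ty": 0, "tz": 0, "wx": 0, "wy": 0, "wz": 0.085, "claw": -1},
])

```text
time: 15.0
eef_pos: [622.3, -137.4, 227.5]
orientation: [0.91, 0.284, 0.268, 0.139]
wrist_force: [-12.0, -5.6, 1.0]
finger_gap: 0.183
grasp_force: 39.7
```

Call:
move_arm([
  {"tx": 0, "ty": 0, "tz": 0, "wx": 0, "wy": 0, "wz": 0, "claw": -1},
  {"tx": 0, "ty": 0, "tz": 0, "wx": 0, "wy": 0, "wz": 0, "claw": -1},
])

```text
time: 15.2
eef_pos: [622.3, -137.4, 227.4]
orientation: [0.91, 0.286, 0.268, 0.139]
wrist_force: [-12.7, -4.5, 2.0]
finger_gap: 0.185
grasp_force: 39.9
```

```bash
python3 -c "
from h import *
todo(*knob(0,np.pi*.75));print(get_obs()['ft_torque'])"
```

```text
t 15.2 pos [ 622.3 -137.4  227.4] shift [ 0.036 -0.04   0.076] turn [ 0.001 -0.002 -0.001] j [-0.36  0.4   1.93  0.49  0.23  0.15] F [-12.7  -4.5   2. ] gap 0.185 grip 39.9
[-1.23966053  1.11361126 -1.0671006 ]
```

Tool angle matches three clicks. I'll open and back out along the axis.

Call:
move_arm([
  {"tx": 0, "ty": 0, "tz": 0, "wx": 0, "wy": 0, "wz": 0, "claw": 0},
  {"tx": 0, "ty": 0, "tz": 0, "wx": 0, "wy": 0, "wz": 0, "claw": 0},
  {"tx": 0, "ty": 0, "tz": 0, "wx": 0, "wy": 0, "wz": 0, "claw": 0},
  {"tx": 0, "ty": 0, "tz": 0, "wx": 0, "wy": 0, "wz": 0, "claw": 0},
  {"tx": 0, "ty": 0, "tz": 0, "wx": 0, "wy": 0, "wz": 0, "claw": 0},
  {"tx": 0, "ty": 0, "tz": -0.3, "wx": 0, "wy": 0, "wz": 0, "claw": 0},
  {"tx": 0, "ty": 0, "tz": -0.6, "wx": 0, "wy": 0, "wz": 0, "claw": 0},
  {"tx": 0, "ty": 0, "tz": -0.8, "wx": 0, "wy": 0, "wz": 0, "claw": 0},
])

```text
time: 16.0
eef_pos: [594.0, -131.6, 268.8]
orientation: [0.91, 0.286, 0.267, 0.138]
wrist_force: [0.3, 0.5, 0.7]
finger_gap: 0.499
grasp_force: 0.0
```

Call:
move_arm([
  {"tx": 0, "ty": 0, "tz": -1, "wx": 0, "wy": 0, "wz": 0, "claw": 0},
  {"tx": 0, "ty": 0, "tz": -1, "wx": 0, "wy": 0, "wz": 0, "claw": 0},
  {"tx": 0, "ty": 0, "tz": -1, "wx": 0, "wy": 0, "wz": 0, "claw": 0},
  {"tx": 0, "ty": 0, "tz": -1, "wx": 0, "wy": 0, "wz": 0, "claw": 0},
  {"tx": -0.9, "ty": 0.9, "tz": 0, "wx": 0, "wy": 0, "wz": 0, "claw": 0},
  {"tx": 0, "ty": 0, "tz": 0, "wx": 0, "wy": 0, "wz": 0, "claw": 0},
])

```text
time: 16.6
eef_pos: [519.1, -159.7, 368.5]
orientation: [0.909, 0.286, 0.269, 0.14]
wrist_force: [-0.2, -0.3, -0.3]
finger_gap: 0.5
grasp_force: 0.0
```

```bash
python3 -c "
from h import *
p,R=knob(100);todo([433,-102,330],R)
W=[]
for n,(x,y) in dict(scene=(320,100),top=(320,110)).items():
    W.append(cv2.resize(read_camera(n)['frame'][y:y+140,x:x+140],(400,400)))
cv2.imwrite('pics/r.png',np.hstack(W))"
```

```text
t 16.6 pos [ 519.1 -159.7  368.5] shift [-1.368 -3.332 -0.78 ] turn [ 0.005  0.004 -2.357] j [-0.5   0.09  1.94  0.36  0.55  0.21] F [-0.2 -0.3 -0.3] gap 0.5 grip 0.0
```

Call:
move_arm([
  {"tx": -0.34, "ty": -0.83, "tz": -0.2, "wx": 0, "wy": 0, "wz": 0, "claw": 0},
  {"tx": -0.34, "ty": -0.83, "tz": -0.2, "wx": 0, "wy": 0, "wz": 0, "claw": 0},
  {"tx": -0.34, "ty": -0.83, "tz": -0.2, "wx": 0, "wy": 0, "wz": 0, "claw": 0},
  {"tx": -0.34, "ty": -0.83, "tz": -0.2, "wx": 0, "wy": 0, "wz": 0, "claw": 0},
  {"tx": 0, "ty": 0, "tz": 0, "wx": 0, "wy": 0, "wz": 0, "claw": 0},
])

```text
time: 17.2
eef_pos: [431.3, -97.7, 328.1]
orientation: [0.91, 0.287, 0.267, 0.137]
wrist_force: [0.3, 0.3, -0.4]
finger_gap: 0.498
grasp_force: 0.0
```

```bash
python3 -c "
from h import *
W=[]
for n,(x,y) in dict(scene=(320,100),top=(320,110)).items():
    W.append(cv2.resize(read_camera(n)['frame'][y:y+140,x:x+140],(400,400)))
cv2.imwrite('pics/s.png',np.hstack(W))"
```

```text
(no output)
```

View pics/s.png

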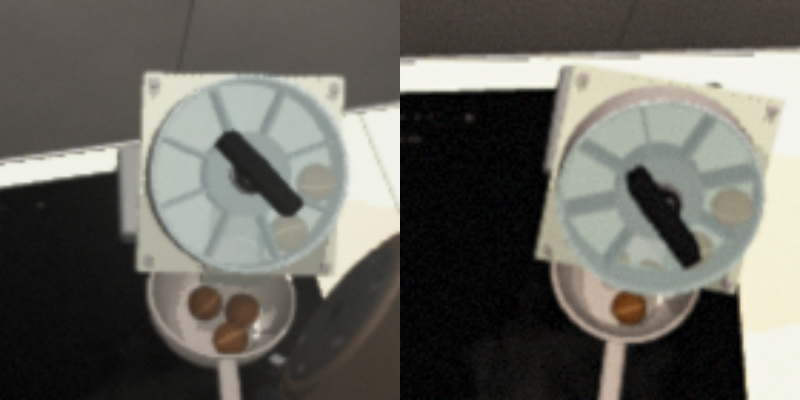

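The picture shows three walnuts in the bowl, at scene crop (205,302), (242,309) and (230,338). Two are still in the drum, the paddle is turned 135° and the arm is clear, so I'm handing in.

```bash
python3 -c "
from plant import *
print(job_done())"
```

```text
the job is handed in; nothing more can be done
None
```

The job is handed in: the bowl stands under the spout with three walnuts in it, two remain in the drum, the knob is at its third click, and the arm kept clear of the shakers and mug; no verdict was returned.

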